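Turn the pump cover over and clamp it in the vise

TASK

The aluminium pump-head cover lies on the bench with its gasket face down: turn it over, without dropping it, and lay it flat on the bed of the vise with the gasket face up, lengthwise between the two jaws. Then turn the vise crank clockwise (seen from above) until the sliding jaw holds the cover firmly against the fixed jaw, and let go. Leave the other things on the bench where they are.

Things in the scene. Friction and masses are not known exactly. Their poses are not given: they have to be found in the camera images.
- cover: Aluminium slab 130 (x) x 46 (y) x 16 (z) mm, 0.29 kg; origin at the slab's centre. +z face (up at the start): two ribs along x, 4 mm high, 110 mm long, at y = +-12 mm. -z face (down at the start): flat, with a thin black gasket outline. Origin 8 mm above what it rests on, or 12 mm when on its ribs. Near the -x end a pivot pin sticks out of both sides, see pins
- pins (a point): middle of the cover's pivot pin, a steel rod along y whose two ends stick out of the sides: at (-53, 0, +2) mm in the cover's frame, axes as the cover's. The pin is 14 mm thick and 60 mm long (7 mm out on each side) and turns freely in the cover: pinched by the pin's two ends, the cover swings about it and hangs down
- vise: Grey vise fixed to the bench; origin on the bench under the middle of its bed, z up, y along it to the crank end. Bed: steel bar 40 mm wide (x), top 30 mm up. Foot plate: 76 mm wide, 12 mm high. Fixed jaw: face at y = -65 mm; sliding jaw comes from +y; both 60 mm wide, tops 46 mm up. Gearbox 62 x 62 mm, 55 mm high, at y = 158 mm under the crank
- bed (a point): middle of the top of the vise bed, where the cover's middle comes to lie when clamped; axes as the vise's
- jawface (a point): middle of the sliding jaw's clamping face, 40 mm above the bench; the jaw is 25 mm thick behind it (+y of the vise)
- axle (a point): point on the crank's upright axis 97 mm above the bench, at (0, 158, 97) mm in the vise's frame
- knob (a point): point on the axis of the crank's black upright hand grip, 97 mm above the bench, 50 mm from the crank's axis. The grip is a cylinder of 22 mm diameter from 72 to 112 mm above the bench and spins freely on its pin, so the gripper need not turn; the crank arm's top is 70 mm above the bench
- crank (a joint): crank angle in rad, growing clockwise seen from above. At 0 the arm points along the vise's +y. The opening between the jaws is 155 mm minus 5 mm per rad, so the jaw meets the 130 mm long cover at 5.0 rad and needs a little more turning, against growing resistance, to hold it firmly; it stays where it is left (starts between 0 and 1.6)
- jaw: the sliding jaw of the vise as a body, dark steel, 60 x 25 x 15 mm; its origin lies on the bench level under its clamping face
- screwdriver: a bystander: screwdriver with black handle, 190 mm long, lying between cover and vise
- keeper: a bystander: plain flat steel bar 45 x 110 x 10 mm, without pins or ribs
- jar: a bystander: whitish lidded sample jar, 64 mm wide, 85 mm tall
- tape: a bystander: roll of tape, 90 mm across, 24 mm tall
- wrench: a bystander: steel wrench, 170 mm long
- beaker: a bystander: white beaker, 72 mm wide, 90 mm tall
- spray: a bystander: white bottle with yellow cap, 72 mm wide, 190 mm tall

How it is judged:
By the outcome, as a careful person would: the job done as asked, in the order asked, and still so for the second after the job is handed in, with the robot touching nothing.
It also fails if it takes over 72 s, if anything falls off the work surface, if the arm or the gripper's body presses on something with over 40 N, if the wrist force passes 120 N, or if a joint passes its speed limit or range.

ROBOT

A 6-joint arm with a two-finger parallel gripper is mounted at the origin on the work surface. World frame = base frame: x ahead of the robot, y to its left, z up, the work surface at z = 0. Lengths are in m, angles in rad, forces in N, time in s.
With the tool pointing down it reaches from about 0.3 to 0.875 m from the base axis. Payload 6.4 kg.
Tool frame: the origin (TCP) lies on the centre line of the jaws, within the pads' length; the fingertips stand 19 mm ahead of it and the grasp point (between the pads) is the TCP; z points along the fingers, y is the line along which they close (so a half turn about z gives the same grasp; the last joint's range is limited). The gripper opens to 88 mm and grips with 3 to 60 N. Pads are 18 mm wide; open, the fingers measure 123 mm over their backs; the gripper's body (75 mm by 187 mm) begins 45 mm behind the grasp point.
Start: joints at [-1.539, 0.181, 1.607, -0, 1.354, -0.206], TCP at [0.135, -0.559, 0.258] pointing down, gripper open.
Joint ranges: [-2.99, 2.99], [-0.89, 2.07], [0.3, 2.58], [-1.14, 4.28], [0, 2.63], [-3.12, 3.12]. Speed limits (rad/s): [2.57, 2.57, 3.01, 3.14, 3.14, 3.14].

INTERFACE

Orientations are given as [roll, pitch, yaw] about the fixed x, y, z axes, in that order (R = Rz(yaw) Ry(pitch) Rx(roll)).
In Python, from plant import bot, imaging, models gives the robot as it stands. The module is installed in compiled form; this text tells all that it offers.
- The arm moves only by the tool drive_tool, never from a script. Its argument "series" is text: rows parted by semicolons, each of 6 numbers parted by spaces: the shift along the tool's x, y, z normalised to -1 to 1, where 1 is 0.3 m, then the turn, a rotation vector about the tool's x, y, z normalised to -1 to 1, where 1 is 120 degrees. In form: dx dy dz ax ay az; .... A call has 1 to 8 rows; each row is the pose to reach, as a shift and turn from the pose commanded when the call began, along the tool's axes at that moment; what a row does not reach only later rows make up. A row lasts 1/10 s, in which the tool goes at most 50 mm and 8.59 degrees, less where a joint would pass 70% of its speed; a pose out of reach is approached as far as the arm can. A call with a number of a shift or a turn outside -1 to 1 is refused whole. A call with a gripper value outside its range is refused whole. "hand" is the opening, from 0 (shut) to 1 (fully open), set as the call begins (left out, the last holds). The fingers move at their own pace and stop on an object; "grip_force" is the grip in N (left out, the last holds). Time passes only in rows, so rows that repeat a pose let the fingers close. It gives the time, the measured TCP pose, the force, the opening and the grip force at its end, in the units of the state.
- bot.get_obs(): the state, without advancing time (a new reading comes with each control period).
- imaging.get_image(name): name is "side" or "top" or "wrist"; returns a dict with "img" (420x560x3 uint8, red, green, blue), "K" (3x3 intrinsics, pixels), "k1" (the pictures are not rectified: a ray, as slopes to the right and down, at radius r is drawn at 1 + k1 r^2 times it, then the intrinsics apply), "eye" and "attitude" of the camera in the world; the wrist camera has in their place "tool_from_camera" (4x4, takes a point from camera to tool coordinates, whose origin is the TCP and whose axes are the flange's). Camera axes: x right, y up, looking along -z (the intrinsics and any distortion apply to the point x, -y, -z); pixel columns grow to the right and rows downward; lengths in m; the calibration is good to about 2 mm. A picture is of the moment at which its call begins: read the wrist's pose just before it. There is no depth.
- bot.hand_in(): hands the job in; it is judged then, once.
Trained networks look in a picture, given as the dict that the camera call returned (one of the last four; its "shot" number tells which), for a name from the list of things; names that differ only in an ending like _2 or _b are one class to them, and where a whole thing is asked for, a point or a joint stands for the part that bears it (a point fixed in the world has none). Each returns a list of dicts, best first, with "confidence" (0 to 1); they miss things now and then, are a little off and sometimes report something else, mostly with a low value. They report only what shows in the picture. A call takes as long as a camera call.
- models.search_frame(picture, target): "position" ([row, column] in pixels, amid what is visible of it).
The state is a dict: "t": time; "joints": joint angles; "qvel": joint speeds; "tau": joint torques, N m; "tcp_pos": TCP position; "ee_rot": TCP orientation; "ft_force": force on the tool from outside, world axes, zero at the start; "wrist_torque": the same for the moment, N m; "opening": finger opening in m; "gripper_force": force on a finger pad.
Only numpy, scipy, OpenCV 4.12 (cv2) and the standard library are available. Lean on these libraries where they do the work, as an engineer would, in place of code of your own. Each camera call takes 0.05 s, during which the arm holds its last target. There are 200 camera calls.

## Working session

There is one attempt and no reset: what is moved stays moved. The work goes in short steps, Python scripts to look and compute and a tool call to move; the robot and the scene stay as the last step left them, time stands still between calls to the robot, and variables do not carry over. Pictures are saved under pics/ and viewed, at most 10 in all, crops included, and the job is handed in when it is done.

Besides the shell and the picture viewer there is one more tool, called in YAML: its name, and indented under it one key for each argument. drive_tool: Moves the arm, as the interface text tells. Scaled input: -1 to 1 covers 0.3 m each way for a shift and 120 degrees each way for a turn. Its arguments: {"type":"object","properties":{"series":{"type":"string"},"hand":{"type":"number"},"grip_force":{"type":"number"}},"required":["series"]}

```bash
mkdir -p pics; cat > h.py <<'E'
import numpy as np, cv2
from scipy.spatial.transform import Rotation as R
from plant import bot, imaging, models
def save(p,n): cv2.imwrite(f'pics/{n}.png', p['img'][:,:,::-1])
def campose(p,o=None):
    if 'eye' in p:
        a=np.array(p['attitude'],float)
        A=a if a.shape==(3,3) else R.from_euler('xyz',a).as_matrix()
        return A,np.array(p['eye'])
    T=np.array(p['tool_from_camera']); A=R.from_euler('xyz',o['ee_rot']).as_matrix()
    return A@T[:3,:3], A@T[:3,3]+o['tcp_pos']
def ray(p,rc,o=None):
    A,e=campose(p,o); K=p['K']; k=p['k1']
    d=np.array([(rc[1]-K[0][2])/K[0][0],(rc[0]-K[1][2])/K[1][1]]); u=d.copy()
    for _ in range(20): u=d/(1+k*(u@u))
    return e,A@np.array([u[0],-u[1],-1])
def atz(p,rc,z,o=None):
    e,d=ray(p,rc,o); return e+d*(z-e[2])/d[2]
def proj(p,X,o=None):
    A,e=campose(p,o); c=A.T@(np.array(X)-e); u=np.array([c[0],-c[1]])/-c[2]; u=u*(1+p['k1']*(u@u)); K=p['K']
    return np.array([K[1][1]*u[1]+K[1][2],K[0][0]*u[0]+K[0][2]])
def tri(rs):
    M=0;b=0
    for e,d in rs:
        d=d/np.linalg.norm(d);P=np.eye(3)-np.outer(d,d);M=M+P;b=b+P@e
    return np.linalg.solve(M,b)
def delta(pos,rpy=None,c=None):
    """normalised row from commanded pose (c=(pos,rpy) or measured) to pos,rpy"""
    o=bot.get_obs(); p0,r0=c if c else (o['tcp_pos'],o['ee_rot'])
    A=R.from_euler('xyz',r0); B=R.from_euler('xyz',rpy if rpy is not None else r0)
    return np.round(np.r_[A.inv().apply(np.array(pos)-p0)/.3,(A.inv()*B).as_rotvec()/np.radians(120)],4)
E
python3 - <<'E'
from h import *
np.set_printoptions(precision=4,suppress=True)
print({k:np.round(v,3) for k,v in bot.get_obs().items()})
for n in ('top','side'):
    p=imaging.get_image(n); save(p,n); print(n,p['eye'],p['attitude'],p['k1'],p['K'])
    for t in ['cover','pins','vise','jawface','axle','knob','jaw','crank','bed','screwdriver','keeper','jar','tape','wrench','beaker','spray']:
        try:
            print(t,[(np.round(q['position'],1).tolist(),round(q['confidence'],2),np.round(atz(p,q['position'],{'knob':.097,'axle':.097,'jawface':.04,'pins':.01,'cover':.016}.get(t,.02)),3).tolist()) for q in models.search_frame(p,t)[:3]])
        except Exception as e: print(t,e)
E
```

```text
{'t': np.float64(0.0), 'joints': array([-1.539,  0.182,  1.608,  0.   ,  1.354, -0.206]), 'qvel': array([-0.   , -0.001, -0.   ,  0.002,  0.001, -0.001]), 'tau': array([ -0.001, -43.387, -34.185,   0.07 ,   0.039,  -0.   ]), 'tcp_pos': array([ 0.135, -0.558,  0.257]), 'ee_rot': array([-3.14 , -0.   ,  0.238]), 'ft_force': array([-0.054, -0.157, -0.151]), 'wrist_torque': array([ 0.044,  0.027, -0.036]), 'gripper_force': np.float64(0.0), 'opening': np.float64(0.088)}
top [ 0.4899 -0.0836  1.6027] [ 0.0606  0.0041 -1.5592] -0.1651260460363952 [[524.6322   0.     278.5872]
 [  0.     524.6322 204.4484]
 [  0.       0.       1.    ]]
cover [([217.3, 347.4], 0.78, [0.549, -0.285, 0.016])]
pins [([216.7, 342.8], 0.85, [0.551, -0.272, 0.01])]
vise [([238.1, 199.8], 0.72, [0.481, 0.161, 0.02])]
jawface []
axle [([240.9, 200.8], 0.83, [0.474, 0.146, 0.097])]
knob [([232.0, 150.8], 0.6, [0.497, 0.293, 0.097])]
jaw [([246.3, 183.4], 0.47, [0.456, 0.211, 0.02])]
crank [([238.3, 157.6], 0.47, [0.479, 0.291, 0.02]), ([150.0, 233.9], 0.19, [0.751, 0.062, 0.02])]
bed [([241.4, 197.7], 0.78, [0.471, 0
[... 1132 characters left out ...]
, [0.499, 0.307, 0.097])]
jaw [([292.9, 320.4], 0.72, [0.468, 0.188, 0.02])]
crank [([311.0, 310.2], 0.91, [0.492, 0.248, 0.02])]
bed [([291.0, 317.9], 0.97, [0.475, 0.182, 0.02])]
screwdriver [([233.2, 329.5], 0.52, [0.447, -0.05, 0.02])]
keeper [([222.0, 251.6], 0.75, [0.69, -0.086, 0.02]), ([306.9, 211.9], 0.58, [0.737, 0.256, 0.02])]
jar [([223.6, 252.9], 0.66, [0.684, -0.078, 0.02]), ([187.0, 244.6], 0.55, [0.745, -0.277, 0.02])]
tape [([244.2, 224.7], 0.75, [0.753, 0.022, 0.02])]
wrench [([221.9, 251.0], 0.73, [0.692, -0.086, 0.02]), ([309.2, 217.4], 0.61, [0.721, 0.262, 0.02]), ([291.4, 316.1], 0.3, [0.479, 0.183, 0.02])]
beaker []
spray [([146.2, 295.5], 0.63, [0.588, -0.581, 0.02])]
```

```bash
python3 - <<'E'
import cv2,numpy as np
a=cv2.imread('pics/top.png');b=cv2.imread('pics/side.png')
A=cv2.resize(a[180:290,110:400],(800,303),interpolation=cv2.INTER_CUBIC)
B=cv2.resize(b[170:340,230:400],(297,297),interpolation=cv2.INTER_CUBIC)
C=cv2.resize(b[240:340,230:400],(500,294),interpolation=cv2.INTER_CUBIC)
z=np.zeros((297,800,3),np.uint8);z[:,:297]=B;z[:294,300:]=C
cv2.imwrite('pics/c1.png',np.vstack([A,z]))
E
```

```text
(no output)
```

View pics/c1.png

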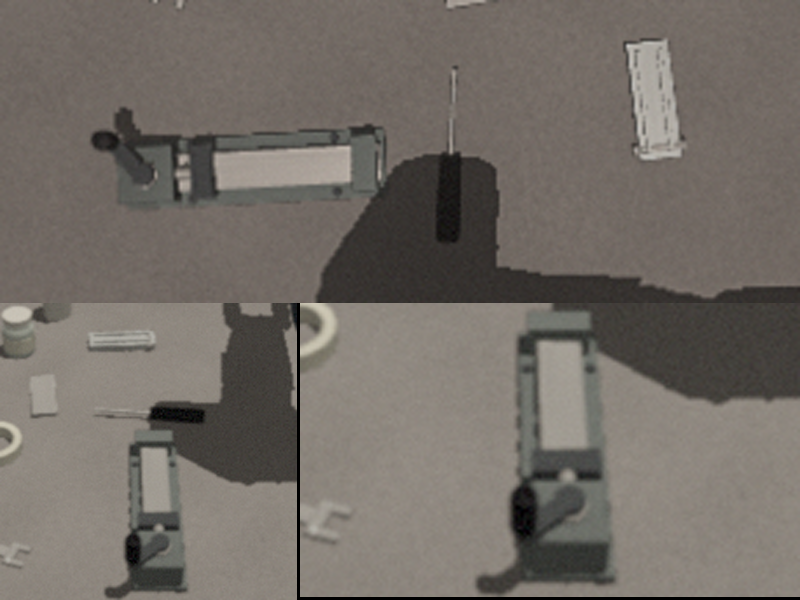

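View pics/top.png

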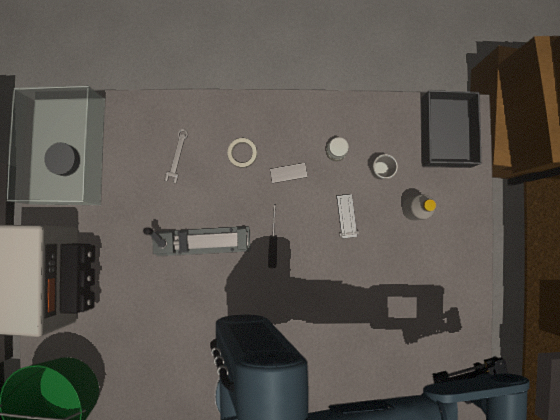

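The top view shows the cover at about row 217, column 347, ribs up, with its pin end near (234, 349). The vise runs along world +y, with the crank at the left and the knob near (231, 148).

```bash
python3 - <<'E'
from h import *
p=imaging.get_image('top')
f=lambda u,v,z:np.round(atz(p,(180+v*110/303,110+u*290/800),z),4)
print('pin',f(659,150,.012),'cov',[f(*a,.016) for a in [(627,42),(667,40),(681,155),(637,158)]])
print('axle',f(147,175,.07),'knob',f(104,140,.112),'fixedjaw',f(352,150,.03),f(352,188,.03),'slid',f(214,154,.03),f(214,192,.03))
print(delta([.34,-.40,.24],[np.pi,0,.1]))
print(delta([.51,-.28,.2],[np.pi,0,.1],([.34,-.40,.24],[np.pi,0,.1])))
E
```

```text
pin [ 0.4976 -0.2904  0.012 ] cov [array([ 0.6162, -0.2539,  0.016 ]), array([ 0.6189, -0.2982,  0.016 ]), array([ 0.4923, -0.3142,  0.016 ]), array([ 0.4885, -0.2657,  0.016 ])]
axle [0.4638 0.2618 0.07  ] knob [0.5002 0.2987 0.112 ] fixedjaw [0.4938 0.0459 0.03  ] [0.4525 0.0453 0.03  ] slid [0.4873 0.197  0.03  ] [0.4458 0.1962 0.03  ]
[ 0.7874 -0.3539  0.059  -0.      0.      0.0658]
[ 0.6038 -0.3414  0.1333  0.      0.      0.    ]
```

drive_tool:
  series: "0.4 -0.18 0.03 0 0 0.065; 0.787 -0.354 0.059 0 0 0.065; 0.787 -0.354 0.059 0 0 0.065; 0.787 -0.354 0.059 0 0 0.065; 0.787 -0.354 0.059 0 0 0.065"
  hand: 1
  grip_force: 25

```text
t: 2.25
tcp_pos: [0.3337, -0.4045, 0.2408]
ee_rot: [3.141, -0.0, 0.101]
ft_force: [0.4, -1.1, -0.1]
opening: 0.088
gripper_force: 0.0
```

drive_tool:
  series: "0.604 -0.341 0.133 0 0 0; 0.604 -0.341 0.133 0 0 0; 0.604 -0.341 0.133 0 0 0; 0.604 -0.341 0.133 0 0 0; 0.604 -0.341 0.133 0 0 0; 0.604 -0.341 0.133 0 0 0; 0.604 -0.341 0.133 0 0 0"

```text
t: 2.95
tcp_pos: [0.5018, -0.2862, 0.2008]
ee_rot: [3.141, 0.001, 0.102]
ft_force: [0.5, -0.9, 0.2]
opening: 0.0881
gripper_force: 0.0
```

```bash
python3 - <<'E'
from h import *
o=bot.get_obs(); p=imaging.get_image('wrist'); save(p,'w1')
print(o['t'],o['tcp_pos'],o['ee_rot'],o['joints'],np.round(p['tool_from_camera'],3))
for t in ['cover','pins']:
    print(t,[(q['position'],q['confidence'],np.round(atz(p,q['position'],.012,o),4)) for q in models.search_frame(p,t)])
for X in [(.4976,-.2904,.012),(.554,-.283,.016)]: print(proj(p,X,o))
E
```

```text
2.95 [ 0.50175907 -0.2862188   0.2008422 ] [3.14128577e+00 5.48062886e-04 1.01834902e-01] [-7.23446790e-01  2.42886226e-01  1.65315617e+00 -6.44621249e-04
  1.24569662e+00  7.45720490e-01] [[ 0.     0.957  0.289  0.074]
 [ 1.    -0.    -0.001  0.001]
 [-0.001  0.289 -0.957 -0.127]
 [ 0.     0.     0.     1.   ]]
cover [([137.3, 277.5], 0.6, array([ 0.556 , -0.2801,  0.012 ]))]
pins [([137.2, 278.6], 0.58, array([ 0.5562, -0.2811,  0.012 ]))]
[197.58164575 281.88155285]
[140.04096221 280.3539311 ]
```

View pics/w1.png

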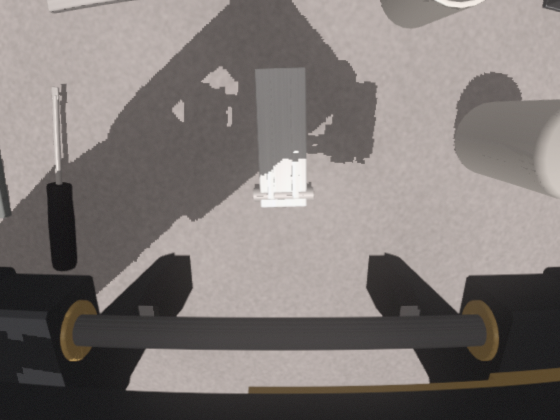

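The wrist view shows the pin as a bright rod at row 193, columns 254–313. The cover's ends are at about (69, 280.5) and (206, 284).

```bash
python3 - <<'E'
from h import *
o=bot.get_obs(); p=imaging.get_image('wrist')
print(o['tcp_pos'],o['ee_rot'])
import cv2
g=cv2.cvtColor(p['img'],cv2.COLOR_RGB2GRAY); 
ys,xs=np.where(g[160:215,240:330]>170); print('pinrows',[(r+160,(xs[ys==r].min()+240,xs[ys==r].max()+240)) for r in range(55) if (ys==r).any()])
a=atz(p,(193,254),.012,o);b=atz(p,(193,313),.012,o);print(a,b,(a+b)/2)
e1=atz(p,(69,280.5),.016,o);e2=atz(p,(206,283.8),.016,o);d=e1-e2;psi=np.arctan2(d[1],d[0]);print(e1,e2,np.linalg.norm(d),psi)
P=e2+d/np.linalg.norm(d)*.012;print(P)
q=(a+b)/2;psi=np.arctan2(d[1],d[0])
for z in(.06,.021): print(delta([q[0],q[1],z],[np.pi,0,psi]))
E
```

```text
[ 0.50135707 -0.28707472  0.20126711] [ 3.14087697e+00 -2.38225247e-04  9.94917781e-02]
pinrows [(160, (np.int64(279), np.int64(328))), (161, (np.int64(278), np.int64(328))), (162, (np.int64(277), np.int64(328))), (163, (np.int64(275), np.int64(327))), (164, (np.int64(274), np.int64(329))), (165, (np.int64(273), np.int64(329))), (166, (np.int64(272), np.int64(329))), (167, (np.int64(272), np.int64(329))), (168, (np.int64(272), np.int64(329))), (169, (np.int64(271), np.int64(329))), (170, (np.int64(270), np.int64(329))), (171, (np.int64(268), np.int64(329))), (172, (np.int64(266), np.int64(329))), (173, (np.int64(263), np.int64(329))), (174, (np.int64(262), np.int64(329))), (175, (np.int64(261), np.int64(329))), (176, (np.int64(255), np.int64(329))), (177, (np.int64(253), np.int64(329))), (178, (np.int64(252), np.int64(329))), (179, (np.int64(251), np.int64(329))), (180, (np.int64(251), np.int64(329))), (181, (np.int64(249), np.int64(329))), (182, (np.int64(248), np.int64(329))), (183, (np.int64(247), np.int64(329))), (184, (np.int64(245), np.int64(329))), (185, (np.int64(244), np.int
[... 844 characters left out ...]
4(240), np.int64(329))), (208, (np.int64(240), np.int64(329))), (209, (np.int64(240), np.int64(329))), (210, (np.int64(240), np.int64(329))), (211, (np.int64(240), np.int64(329))), (212, (np.int64(240), np.int64(329))), (213, (np.int64(240), np.int64(329))), (214, (np.int64(240), np.int64(329)))]
[ 0.4991693  -0.26314319  0.012     ] [ 0.50503202 -0.32177729  0.012     ] [ 0.50210066 -0.29246024  0.012     ]
[ 0.61649952 -0.27782966  0.016     ] [ 0.48982261 -0.29396892  0.016     ] 0.12770088544368127 0.1267222218243449
[ 0.50172639 -0.29245232  0.016     ]
[ 3.000e-04  1.800e-02  4.708e-01  3.000e-04 -1.000e-04 -1.300e-02]
[ 3.000e-04  1.790e-02  6.008e-01  3.000e-04 -1.000e-04 -1.300e-02]
```

drive_tool:
  series: "0 0.018 0.2 0 0 -0.013; 0 0.018 0.35 0 0 -0.013; 0 0.018 0.45 0 0 -0.013; 0 0.018 0.45 0 0 -0.013; 0 0.018 0.45 0 0 -0.013"

```text
t: 3.65
tcp_pos: [0.5025, -0.2918, 0.0663]
ee_rot: [-3.141, 0.0, 0.128]
ft_force: [-0.0, -0.8, 1.6]
opening: 0.0882
gripper_force: 0.0
```

```bash
python3 - <<'E'
from h import *
o=bot.get_obs(); p=imaging.get_image('wrist'); save(p,'w2'); o=bot.get_obs()
print(o['tcp_pos'],o['ee_rot'],o['joints'])
print(delta([.502,-.2924,.021],[np.pi,0,.126]))
print(proj(p,(.502,-.2924,.012),o))
E
```

```text
[ 0.50358667 -0.29246926  0.06780163] [ 3.13952353e+00 -1.77629994e-03  1.27956788e-01] [-7.29844080e-01  4.32603966e-01  1.71164461e+00 -1.17102353e-05
  9.94617101e-01  7.13003662e-01]
[-0.0055 -0.0012  0.156   0.001  -0.0008  0.0009]
[246.36357442 277.14943526]
```

View pics/w2.png

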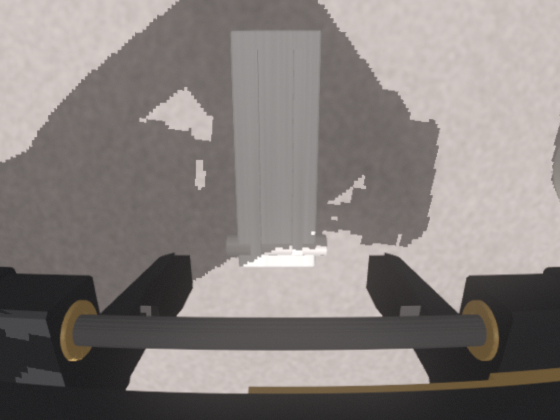

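The pin is at row 246, columns 228–326, which matches the prediction of (246, 277).

drive_tool:
  series: "-0.002 0 0.06 0 0 0; -0.002 0 0.12 0 0 0; -0.002 0 0.15 0 0 0; -0.002 0 0.15 0 0 0"

```text
t: 4.1
tcp_pos: [0.5026, -0.2915, 0.0216]
ee_rot: [3.141, -0.001, 0.129]
ft_force: [-0.3, -0.4, -0.8]
opening: 0.0882
gripper_force: 0.0
```

drive_tool:
  series: "0 0 0 0 0 0; 0 0 0 0 0 0; 0 0 0 0 0 0; 0 0 0 0 0 0; 0 0 0 0 0 0"
  hand: 0.5

```text
t: 4.6
tcp_pos: [0.5026, -0.2913, 0.0214]
ee_rot: [3.141, -0.0, 0.129]
ft_force: [-1.4, 0.3, 4.7]
opening: 0.0594
gripper_force: 25.0
```

drive_tool:
  series: "0 0 -0.05 0 0 0; 0 0 -0.12 0 0 0; 0 0 -0.19 0 0 0; 0 0 -0.26 0 0 0; 0 0 -0.33 0 0 0; 0 0 -0.4 0 0 0; 0 0 -0.47 0 0 0; 0 0 -0.54 0 0 0"
  hand: 0.4

```text
t: 5.4
tcp_pos: [0.5016, -0.2906, 0.1838]
ee_rot: [-3.141, 0.001, 0.129]
ft_force: [0.3, -0.9, -2.8]
opening: 0.0595
gripper_force: 25.0
```

drive_tool:
  series: "0 0 -0.06 0 0 0; 0 0 -0.12 0 0 0; 0 0 -0.15 0 0 0; 0 0 -0.15 0 0 0; 0 0 -0.15 0 0 0; 0 0 -0.15 0 0 0"

```text
t: 6.0
tcp_pos: [0.5016, -0.2906, 0.2264]
ee_rot: [-3.14, 0.002, 0.129]
ft_force: [0.3, 0.3, -3.4]
opening: 0.0599
gripper_force: 25.0
```

```bash
python3 - <<'E'
from h import *
o=bot.get_obs(); print({k:np.round(v,3) for k,v in o.items()})
w=imaging.get_image('wrist');s=imaging.get_image('side');save(s,'s2');save(w,'w3')
c=proj(s,o['tcp_pos']).astype(int);print(c)
im=s['img'][:,:,::-1]
a=cv2.resize(im[max(c[0]-60,0):c[0]+90,c[1]-80:c[1]+80],(480,450),interpolation=cv2.INTER_CUBIC)
b=cv2.resize(w['img'][:,:,::-1],(320,240)); z=np.zeros((450,320,3),np.uint8);z[:240]=b
cv2.imwrite('pics/c2.png',np.hstack([a,z]))
t=imaging.get_image('top')
for q,n,z in [('axle',0,.097),('knob',0,.097),('jaw',0,.046),('vise',0,.03)]:
  for p in (t,s):
    print(q,[(np.round(r['position'],1),round(r['confidence'],2),np.round(atz(p,r['position'],z),3)) for r in models.search_frame(p,q)[:2]])
E
```

```text
{'t': np.float64(6.0), 'joints': array([-0.73 ,  0.222,  1.624, -0.   ,  1.298,  0.712]), 'qvel': array([ 0.001,  0.003, -0.001,  0.001, -0.001, -0.   ]), 'tau': array([ 2.6000e-02, -4.7074e+01, -3.5374e+01,  6.2000e-02, -4.1000e-02,
        0.0000e+00]), 'tcp_pos': array([ 0.502, -0.291,  0.226]), 'ee_rot': array([-3.14e+00,  2.00e-03,  1.29e-01]), 'ft_force': array([ 0.329,  0.27 , -3.361]), 'wrist_torque': array([0.055, 0.012, 0.007]), 'gripper_force': np.float64(25.0), 'opening': np.float64(0.06)}
[133 315]
axle [(array([242.6, 201. ]), 0.66, array([0.469, 0.146, 0.097]))]
axle [(array([293.2, 317.8]), 0.86, array([0.475, 0.257, 0.097]))]
knob []
knob [(array([308.4, 307.3]), 0.58, array([0.497, 0.304, 0.097]))]
jaw [(array([244.9, 183.4]), 0.79, array([0.46 , 0.206, 0.046])), (array([236.5, 155.4]), 0.64, array([0.484, 0.292, 0.046]))]
jaw [(array([290.9, 321.7]), 0.61, array([0.466, 0.204, 0.046]))]
vise [(array([239.3, 200.7]), 0.75, array([0.478, 0.157, 0.03 ]))]
vise [(array([292. , 315.4]), 0.88, array([0.481, 0.195, 0.03 ])), (array([185.5, 243.4]), 0.3, array([ 0.747, -0.271,  0.03 ]))]
```

View pics/c2.png

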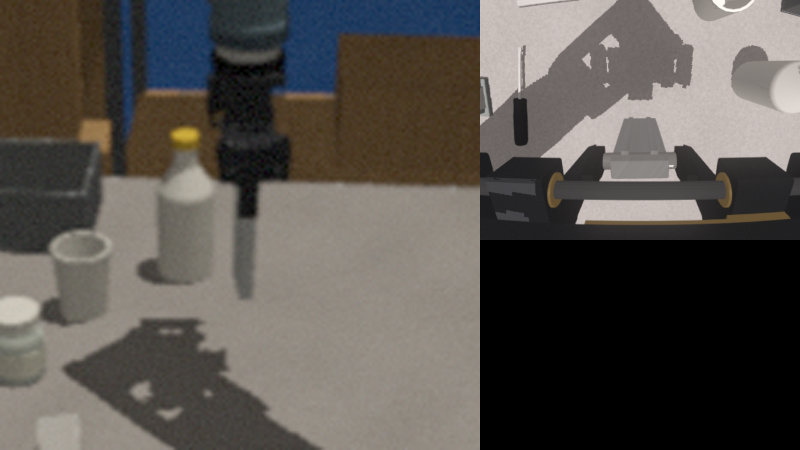

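drive_tool:
  series: "0 -0.06 0 0 0 -0.03; 0 -0.15 0 0 0 -0.09; 0 -0.25 0 0 0 -0.15; 0 -0.35 0 0 0 -0.21; 0 -0.45 0 0 0 -0.27; 0 -0.55 0 0 0 -0.33; 0 -0.65 0 0 0 -0.39; 0 -0.72 0 0 0 -0.45"

```text
t: 7.35
tcp_pos: [0.4741, -0.0752, 0.2279]
ee_rot: [3.141, -0.0, 1.077]
ft_force: [-0.2, -0.1, -3.2]
opening: 0.0597
gripper_force: 25.0
```

```bash
python3 - <<'E'
from h import *
o=bot.get_obs(); print(o['t'],o['tcp_pos'],o['ee_rot'],o['joints'])
print(delta([.472,-.06,.23],[np.pi,0,1.53]))
E
```

```text
7.35 [ 0.47409824 -0.07515664  0.2279262 ] [ 3.14147836e+00 -3.72060580e-04  1.07732893e+00] [-4.05383607e-01 -5.12235823e-03  1.87049477e+00  3.76810586e-04
  1.27607367e+00  8.79743823e-02]
[ 4.120e-02 -3.010e-02 -6.900e-03  1.000e-04 -2.000e-04 -2.161e-01]
```

drive_tool:
  series: "0.02 -0.015 0 0 0 -0.05; 0.04 -0.03 0 0 0 -0.11; 0.04 -0.03 0 0 0 -0.17; 0.04 -0.03 0 0 0 -0.216; 0.04 -0.03 0 0 0 -0.216; 0.04 -0.03 0 0 0 -0.216; 0.04 -0.03 0 0 0 -0.216"

```text
t: 8.05
tcp_pos: [0.4724, -0.0621, 0.2278]
ee_rot: [3.141, 0.0, 1.522]
ft_force: [0.3, -0.1, -2.9]
opening: 0.0595
gripper_force: 25.0
```

```bash
python3 - <<'E'
from h import *
o=bot.get_obs(); p=imaging.get_image('wrist'); save(p,'w4')
np.savez('w4.npz',pos=o['tcp_pos'],rot=o['ee_rot']); import pickle; pickle.dump(({k:p[k] for k in p if k!='img'},o),open('w4.pkl','wb'))
print(o['t'],o['tcp_pos'],o['ee_rot'])
for t,z in [('axle',.097),('knob',.097),('jawface',.04),('bed',.03),('screwdriver',.01)]:
    print(t,[(np.round(q['position'],1),round(q['confidence'],2),np.round(atz(p,q['position'],z,o),4)) for q in models.search_frame(p,t)[:2]])
E
```

```text
8.05 [ 0.47237977 -0.06213408  0.22783418] [3.14144952e+00 3.99409906e-05 1.52164991e+00]
axle []
knob []
jawface []
bed [(array([ 57.3, 276.9]), 0.82, array([0.4765, 0.0646, 0.03  ]))]
screwdriver [(array([184.2, 260.8]), 0.98, array([ 0.4527, -0.0586,  0.01  ]))]
```

View pics/w4.png

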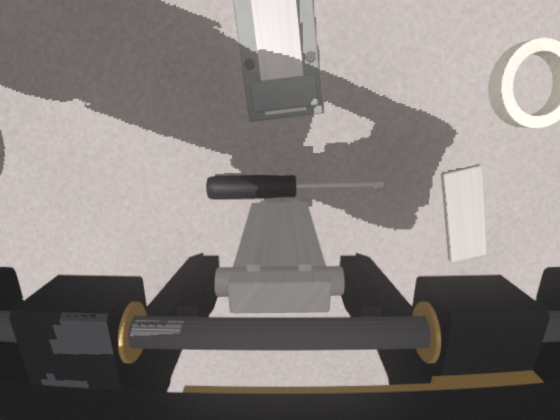

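The wrist view shows the fixed jaw of the vise at rows 78–115, columns 250–322, with the bed edge at about (80, 257) to (76, 302). The cover hangs with its ribs toward +y and its free end down.

drive_tool:
  series: "0.1 0 0 0 0 0; 0.22 0 0 0 0 0; 0.3 0 0 0 0 0; 0.3 0 0 0 0 0; 0.3 0 0 0 0 0; 0.3 0 0 0 0 0"

```text
t: 8.95
tcp_pos: [0.4767, 0.0271, 0.2278]
ee_rot: [3.142, 0.001, 1.523]
ft_force: [-0.3, -0.6, -3.8]
opening: 0.0596
gripper_force: 25.0
```

```bash
python3 - <<'E'
from h import *
import pickle
p,o=pickle.load(open('w4.pkl','rb'))
f=lambda r,c,z:np.round(atz(p,(r,c),z,o),4)
print('jaw inner edge',f(80,257,.046),f(76,302,.046),'outer',f(112,253,.046),f(108,319,.046),'bed sides',f(0,247,.03),f(0,297,.03))
o=bot.get_obs(); p=imaging.get_image('wrist'); save(p,'w5')
pickle.dump(({k:p[k] for k in p if k!='img'},o),open('w5.pkl','wb'))
print(o['t'],o['tcp_pos'],o['ee_rot'])
for t,z in [('axle',.097),('knob',.097),('jawface',.04),('jaw',.046),('bed',.03)]:
    print(t,[(np.round(q['position'],1),round(q['confidence'],2),np.round(atz(p,q['position'],z,o),4)) for q in models.search_frame(p,t)[:2]])
E
```

```text
jaw inner edge [0.4578 0.0438 0.046 ] [0.498  0.0453 0.046 ] outer [0.4523 0.0163 0.046 ] [0.5126 0.0169 0.046 ] bed sides [0.4521 0.1151 0.03  ] [0.497  0.1128 0.03  ]
8.95 [0.47665626 0.02712623 0.22778204] [3.14151145e+00 5.42125679e-04 1.52326464e+00]
axle [(array([ 96.7, 275. ]), 0.71, array([0.4777, 0.115 , 0.097 ]))]
knob []
jawface [(array([  3., 257.]), 0.87, array([0.4654, 0.1981, 0.04  ])), (array([271.5, 279.8]), 0.75, array([ 0.4733, -0.0593,  0.04  ]))]
jaw [(array([  3. , 253.4]), 0.76, array([0.4626, 0.1964, 0.046 ])), (array([270.9, 278.3]), 0.42, array([ 0.4719, -0.0555,  0.046 ]))]
bed [(array([ 94.9, 271.5]), 0.8, array([0.4738, 0.1205, 0.03  ]))]
```

View pics/w5.png

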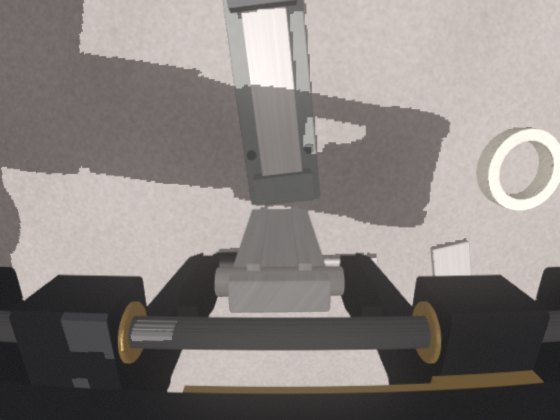

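The bed runs from the fixed jaw edge, at (177, 256) to (173, 301), up to the sliding jaw, at (10, 242) to (8, 286).

```bash
python3 - <<'E'
from h import *
import pickle
p,o=pickle.load(open('w5.pkl','rb'))
f=lambda r,c,z:atz(p,(r,c),z,o)
a=(f(177,256,.03)+f(173,301,.03))/2; b=(f(10,242,.03)+f(8,286,.03))/2
print('bed mids',a,b,'width',np.linalg.norm(f(177,256,.03)-f(173,301,.03)),'yaw',np.arctan2(*(b-a)[1::-1]))
print('inner .046',f(177,256,.046),f(173,301,.046),'slid',f(10,242,.03),f(8,286,.03))
for l in [((205,250),(201,320))]: print('outer',[f(*x,.046) for x in l])
E
```

```text
bed mids [0.47673339 0.04325115 0.03      ] [0.47092584 0.19582997 0.03      ] width 0.045611192992344445 yaw 1.6088405864945452
inner .046 [0.45524319 0.04517493 0.046     ] [0.49856532 0.04701534 0.046     ] slid [0.45105475 0.19601821 0.03      ] [0.49079692 0.19564172 0.03      ]
outer [array([0.44746056, 0.01759806, 0.046     ]), array([0.5164425 , 0.01843272, 0.046     ])]
```

```bash
python3 - <<'E'
from h import *
print(delta([.4765,.058,.165],[np.pi,0,1.609]))
E
```

```text
[ 0.1021 -0.0053  0.2092 -0.     -0.     -0.0412]
```

drive_tool:
  series: "0.05 -0.003 0 0 0 -0.02; 0.102 -0.005 0 0 0 -0.041; 0.102 -0.005 0.05 0 0 -0.041; 0.102 -0.005 0.1 0 0 -0.041; 0.102 -0.005 0.15 0 0 -0.041; 0.102 -0.005 0.19 0 0 -0.041; 0.102 -0.005 0.207 0 0 -0.041; 0.102 -0.005 0.207 0 0 -0.041"

```text
t: 10.05
tcp_pos: [0.4761, 0.0584, 0.165]
ee_rot: [-3.14, -0.0, 1.609]
ft_force: [-0.3, 0.0, -3.7]
opening: 0.0595
gripper_force: 25.0
```

```bash
python3 - <<'E'
from h import *
p=imaging.get_image('side');save(p,'s3')
o=bot.get_obs();print(o['t'],o['tcp_pos'],o['ee_rot'],o['ft_force'])
c=proj(p,[.476,.09,.08]).astype(int)
im=p['img'][:,:,::-1][c[0]-70:c[0]+80,c[1]-100:c[1]+100]
w=imaging.get_image('wrist')['img'][:,:,::-1]
A=cv2.resize(im,(480,360),interpolation=cv2.INTER_CUBIC);B=cv2.resize(w,(320,240));z=np.zeros((360,320,3),np.uint8);z[:240]=B
cv2.imwrite('pics/c3.png',np.hstack([A,z]))
E
```

```text
10.1 [0.47660693 0.05839461 0.16572667] [-3.14136462e+00 -9.52535282e-05  1.60941088e+00] [-0.7625791   0.59933924 -3.70852158]
```

View pics/c3.png

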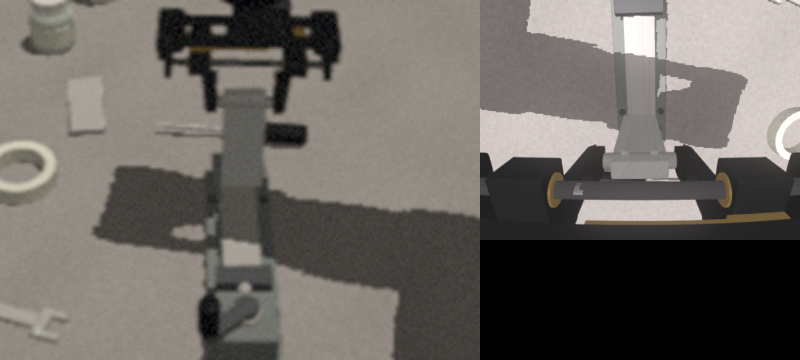

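The cover hangs over the bed just inside the fixed jaw, aligned with it. I'll touch down gently next.

drive_tool:
  series: "0 0 0.01 0 0 0; 0.005 0 0.014 0 0 0; 0.01 0 0.017 0 0 0; 0.015 0 0.019 0 0 0"

```text
t: 10.55
tcp_pos: [0.4764, 0.0631, 0.16]
ee_rot: [3.141, -0.0, 1.61]
ft_force: [0.1, 0.1, -2.8]
opening: 0.0594
gripper_force: 25.0
```

drive_tool:
  series: "0.02 0 0.004 0 0 0; 0.04 0 0.007 0 0 0; 0.06 0 0.01 0 0 0; 0.08 0 0.012 0 0 0"

```text
t: 10.95
tcp_pos: [0.4762, 0.0878, 0.1582]
ee_rot: [3.14, -0.0, 1.61]
ft_force: [-3.5, 1.3, 9.8]
opening: 0.0595
gripper_force: 25.0
```

```bash
python3 - <<'E'
from h import *
o=bot.get_obs();print(o['tcp_pos'],o['ft_force'],o['wrist_torque'])
w=imaging.get_image('wrist')['img'][:,:,::-1]; p=imaging.get_image('side')
c=proj(p,[.476,.09,.08]).astype(int)
im=p['img'][:,:,::-1][c[0]-70:c[0]+80,c[1]-60:c[1]+60]
cv2.imwrite('pics/c4.png',np.hstack([w[:,100:500],cv2.resize(im,(336,420),interpolation=cv2.INTER_CUBIC)]))
E
```

```text
[0.47616985 0.08775502 0.15818298] [-3.50655218  1.25900511  9.8040489 ] [ 0.11319079  0.75814073 -0.09090582]
```

View pics/c4.png

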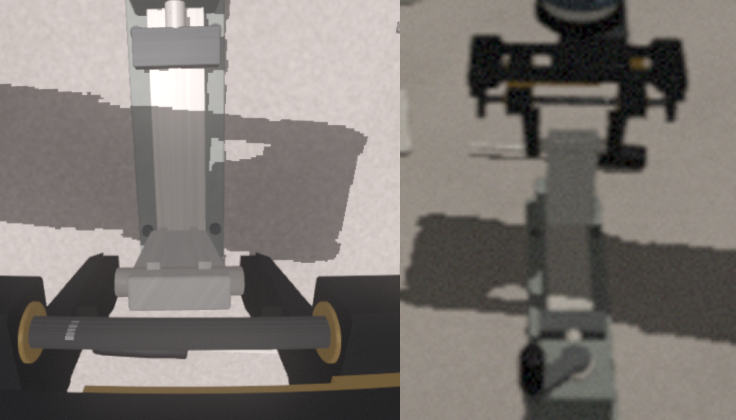

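The wrist view shows the free end's edge at about row 232. It was near row 198 before, so the cover is tilting the right way.

```bash
python3 - <<'E'
from h import *
o=bot.get_obs();p=imaging.get_image('wrist')
print('front corner',atz(p,(232,280),.03,o),'pin y',o['tcp_pos'][1])
E
```

```text
front corner [0.47770158 0.06895249 0.03      ] pin y 0.08821926953782876
```

```bash
python3 - <<'E'
from h import *
for th,sc in [(12,23),(20,23),(25,22),(30,21),(35,19.5),(40,18),(45,16.5),(50,15),(55,13.5),(60,12),(65,11),(70,10),(75,9),(80,8),(85,8),(90,8)]:
    t=np.radians(th); h=max(118*np.cos(t)+6*np.sin(t),108*np.cos(t)+10*np.sin(t)); s=sc+118*np.sin(t)-6*np.cos(t)
    x=s-42; print(th,round(x/300,3),round((158.2-(h+41.5))/300,3))
E
```

```text
12 -0.001 0.0
20 0.052 0.013
25 0.081 0.024
30 0.109 0.038
35 0.134 0.055
40 0.158 0.075
45 0.179 0.097
50 0.198 0.121
55 0.216 0.147
60 0.231 0.175
65 0.245 0.205
70 0.256 0.235
75 0.265 0.264
80 0.271 0.294
85 0.277 0.324
90 0.28 0.356
```

drive_tool:
  series: "0.025 0 0.006 0 0 0; 0.052 0 0.013 0 0 0; 0.081 0 0.024 0 0 0; 0.109 0 0.038 0 0 0; 0.134 0 0.055 0 0 0; 0.158 0 0.075 0 0 0; 0.179 0 0.097 0 0 0; 0.179 0 0.097 0 0 0"

```text
t: 11.9
tcp_pos: [0.4725, 0.1413, 0.1262]
ee_rot: [-3.14, 0.0, 1.611]
ft_force: [0.8, 1.2, -1.5]
opening: 0.0598
gripper_force: 25.0
```

drive_tool:
  series: "0.019 0 0.024 0 0 0; 0.037 0 0.05 0 0 0; 0.052 0 0.078 0 0 0; 0.066 0 0.108 0 0 0; 0.077 0 0.138 0 0 0; 0.086 0 0.167 0 0 0; 0.086 0 0.167 0 0 0"

```text
t: 12.6
tcp_pos: [0.4713, 0.1665, 0.0755]
ee_rot: [-3.139, 0.0, 1.61]
ft_force: [-0.6, -0.6, -1.5]
opening: 0.06
gripper_force: 25.0
```

```bash
python3 - <<'E'
from h import *
o=bot.get_obs();print(o['t'],o['tcp_pos'],o['ft_force'],o['joints'])
w=imaging.get_image('wrist')['img'][:,:,::-1]; p=imaging.get_image('side')
c=proj(p,[.476,.12,.06]).astype(int)
im=p['img'][:,:,::-1][c[0]-75:c[0]+75,c[1]-60:c[1]+60]
cv2.imwrite('pics/c5.png',np.hstack([w[:,100:500],cv2.resize(im,(336,420),interpolation=cv2.INTER_CUBIC)]))
E
```

```text
12.6 [0.47127295 0.16647497 0.07554346] [-0.57041668 -0.62465586 -1.5455109 ] [ 1.01745630e-01  2.69556346e-01  1.91915741e+00 -2.22949599e-04
  9.55540300e-01  6.25642524e-02]
```

View pics/c5.png

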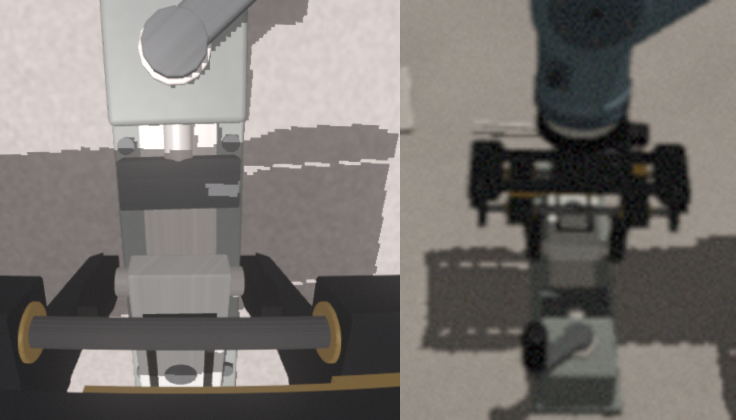

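The wrist view shows the gasket outline now facing up, with the pin end near row 280 just inside the sliding jaw at row 208. That was my last allowed picture, so I'll rely on numbers and the networks from here.

drive_tool:
  series: "0.006 0 0.025 0 0 0; 0.011 0 0.05 0 0 0; 0.014 0 0.07 0 0 0; 0.015 0 0.076 0 0 0; 0.015 0 0.076 0 0 0"

```text
t: 13.2
tcp_pos: [0.472, 0.1708, 0.0539]
ee_rot: [-3.141, 0.0, 1.61]
ft_force: [0.7, -0.5, -2.0]
opening: 0.06
gripper_force: 25.0
```

drive_tool:
  series: "0 0 0.003 0 0 0; 0 0 0.006 0 0 0; 0 0 0.006 0 0 0"

```text
t: 13.5
tcp_pos: [0.4721, 0.171, 0.0526]
ee_rot: [-3.142, -0.0, 1.609]
ft_force: [-0.5, 0.8, -2.1]
opening: 0.0596
gripper_force: 25.0
```

drive_tool:
  series: "0 0 0.003 0 0 0; 0 0 0.006 0 0 0; 0 0 0.006 0 0 0"

```text
t: 13.8
tcp_pos: [0.4722, 0.171, 0.0514]
ee_rot: [-3.141, 0.0, 1.61]
ft_force: [-3.2, 0.5, 5.7]
opening: 0.0599
gripper_force: 25.0
```

drive_tool:
  series: "0 0 0 0 0 0; 0 0 0 0 0 0; 0 0 0 0 0 0"
  hand: 0.9

```text
t: 14.1
tcp_pos: [0.4724, 0.1709, 0.0509]
ee_rot: [3.141, 0.0, 1.61]
ft_force: [-0.1, -0.7, 0.1]
opening: 0.0787
gripper_force: 0.0
```

drive_tool:
  series: "0 0 -0.05 0 0 0; 0 0 -0.15 0 0 0; 0 0 -0.3 0 0 0; 0 0 -0.45 0 0 0; -0.1 0 -0.6 0 0 0; -0.2 0 -0.6 0 0 0; -0.25 0 -0.6 0 0 0; -0.25 0 -0.6 0 0 0"

```text
t: 14.9
tcp_pos: [0.4755, 0.0944, 0.2313]
ee_rot: [3.14, 0.001, 1.607]
ft_force: [-0.0, 0.4, -0.2]
opening: 0.0794
gripper_force: 0.0
```

```bash
cat > look.py <<'E'
from h import *
import pickle
o=bot.get_obs(); print(o['t'],o['tcp_pos'],o['ee_rot'],o['opening'])
ps=[(n,imaging.get_image(n)) for n in ('wrist','side','top')]
pickle.dump((ps,o),open('last.pkl','wb'))
for t,z in [('cover',.05),('axle',.07),('knob',.112),('crank',.07),('jaw',.046),('jawface',.046),('pins',.045)]:
  for n,p in ps:
    print(t,n,[(np.round(q['position'],1),round(q['confidence'],2),np.round(atz(p,q['position'],z,o),4)) for q in models.search_frame(p,t)[:2]])
E
python3 look.py
```

```text
14.9 [0.47548074 0.09442111 0.23132273] [3.14023067e+00 5.27819159e-04 1.60701685e+00] 0.07943225486966203
cover wrist [(array([166.9, 275.7]), 0.94, array([0.4714, 0.1211, 0.05  ]))]
cover side [(array([268. , 319.4]), 0.89, array([0.4736, 0.1284, 0.05  ])), (array([164.2, 264.1]), 0.74, array([ 0.6886, -0.3843,  0.05  ]))]
cover top [(array([206.6, 419.8]), 0.7, array([ 0.5825, -0.4994,  0.05  ])), (array([239.7, 230.1]), 0.64, array([0.4779, 0.0663, 0.05  ]))]
axle wrist [(array([ 80.8, 278.6]), 0.62, array([0.4714, 0.1966, 0.07  ])), (array([ 67.6, 275.7]), 0.46, array([0.4687, 0.207 , 0.07  ]))]
axle side [(array([305.8, 315.8]), 0.83, array([0.4785, 0.2724, 0.07  ])), (array([309.5, 304.7]), 0.23, array([0.5037, 0.2854, 0.07  ]))]
axle top [(array([236.2, 238.3]), 0.86, array([0.4886, 0.0405, 0.07  ])), (array([234. , 153.2]), 0.67, array([0.4914, 0.2926, 0.07  ]))]
knob wrist []
knob side [(array([310.1, 307.4]), 0.71, array([0.4963, 0.3208, 0.112 ]))]
knob top []
crank wrist [(array([  4. , 273.8]), 0.76, array([0.4655, 0.2555, 0.07  ]))]
crank side [(array([311.4, 310.4]), 0
[... 232 characters left out ...]
84, 0.2091, 0.046 ]))]
jaw side [(array([292.7, 320.5]), 0.76, array([0.4684, 0.2101, 0.046 ])), (array([235. , 330.3]), 0.71, array([ 0.4459, -0.0114,  0.046 ]))]
jaw top []
jawface wrist [(array([ 69.6, 277.5]), 0.86, array([0.47  , 0.2086, 0.046 ])), (array([165., 278.]), 0.53, array([0.4735, 0.1224, 0.046 ]))]
jawface side [(array([296.3, 320. ]), 0.72, array([0.4693, 0.2218, 0.046 ])), (array([145.3, 294.8]), 0.63, array([ 0.588 , -0.5404,  0.046 ]))]
jawface top []
pins wrist [(array([164.6, 277.7]), 0.91, array([0.4732, 0.1227, 0.045 ]))]
pins side [(array([267.6, 319.3]), 0.97, array([0.4739, 0.122 , 0.045 ]))]
pins top [(array([241. , 225.7]), 0.65, array([0.4738, 0.0798, 0.045 ]))]
```

drive_tool:
  series: "0.12 0 -0.05 0 0 0; 0.25 0 -0.06 0 0 0; 0.32 0 -0.06 0 0 0; 0.32 0 -0.06 0 0 0; 0.32 0 -0.06 0 0 0"

```text
t: 16.6
tcp_pos: [0.4712, 0.1918, 0.2486]
ee_rot: [-3.141, 0.001, 1.611]
ft_force: [-0.7, -0.9, -0.9]
opening: 0.079
gripper_force: 0.0
```

```bash
python3 look.py | grep -E '^[0-9]|axle|knob|crank'; python3 - <<'E'
from h import *
import pickle
ps,o=pickle.load(open('last.pkl','rb')); p=dict(ps)['wrist']
g=cv2.cvtColor(p['img'],cv2.COLOR_RGB2GRAY)
print('axle/knob guesses',proj(p,(.4685,.269,.075),o),proj(p,(.5,.299,.112),o))
m=((cv2.GaussianBlur(g,(5,5),0)<45)).astype(np.uint8); m[240:]=0
n,l,s,c=cv2.connectedComponentsWithStats(m)
for i in range(1,n):
    if s[i,4]>150: print(s[i],c[i],atz(p,c[i][::-1],.105,o))
E
```

```text
16.6 [0.47115896 0.19182513 0.24857176] [-3.14120384e+00  5.52591301e-04  1.61094924e+00] 0.07904749451053902
axle wrist [(array([148.9, 284. ]), 0.89, array([0.4737, 0.236 , 0.07  ]))]
axle side []
axle top [(array([232. , 218.4]), 0.78, array([0.5001, 0.099 , 0.07  ]))]
knob wrist [(array([ 71.4, 318.8]), 0.9, array([0.4968, 0.2997, 0.112 ]))]
knob side [(array([311.2, 307.1]), 0.48, array([0.4968, 0.3239, 0.112 ]))]
knob top []
crank wrist [(array([ 90.5, 301.5]), 0.97, array([0.487 , 0.2884, 0.07  ]))]
crank side [(array([309.7, 309.9]), 0.84, array([0.4917, 0.285 , 0.07  ])), (array([309.7, 308.7]), 0.24, array([0.4945, 0.2852, 0.07  ]))]
crank top [(array([228.7, 219.1]), 0.43, array([0.5098, 0.0971, 0.07  ])), (array([145.8, 333.9]), 0.3, array([ 0.7585, -0.2377,  0.07  ]))]
axle/knob guesses [111.90521111 279.83553438] [ 72.61729969 322.95125458]
```

```bash
python3 - <<'E'
from h import *
import pickle
ps,o=pickle.load(open('last.pkl','rb')); p=dict(ps)['wrist']
g=cv2.cvtColor(p['img'],cv2.COLOR_RGB2GRAY)
print(g[30:150:5,250:375:5])
E
```

```text
[[179 185 184 185 183 184 182 178 184 187 186 181 181 185 180 185 181 184
  185 178 185 184 181 185 185]
 [181 185 183 178 185 187 183 183 177 184 186 185 180 185 183 181 185 182
  182 183 187 182 181 182 183]
 [179 187 181 181 185 184 182 177 185 181 181 179 182 185 179 186 182 185
  182 185 192 186 182 185 185]
 [182 182 180 183 180 179 183 179 182 180 178 185 179 182 181 178 180 183
  185 185 183 184 188 182 180]
 [176 185 180 183 182 175 178 181 184 176 181 181 179 181 187 183 185 184
  180 180 184 182 183 182 181]
 [185 181 183 182 180 180 176 179 187 176 180 179 178 180  74  72 135 186
  184 182 187 183 183 181 180]
 [181 179 178 178 180 184 181 180 182 181 184 177 181  77  80  76  71 113
  183 187 184 187 182 185 181]
 [180 178 183 177 179 180 180 181 180 180 181 180  90  93  86  79  73  68
  184 181 182 186 178 178 182]
 [181 182 180 184 180 185 177 180 177 181 183 180  59 100  91  79  74  67
  177 185 186 186 186 187 182]
 [183 185 183 185 182 182 177 182 180 179 177 119  55  92  90  79  70  66
  108 183 181 180 180 187 184]
 [166 161 162 155 157 150 142 144 137 134 122 123 
[... 720 characters left out ...]
21 162 164 163  92 112 185 184 179 181
  187 187 187 182 182 184 183]
 [177 175 173 141 130 127 125 123 151 164 163 160  94 104 187 185 185 180
  180 180 183 184 182 186 182]
 [177 177 175 196 138 127 124 189 165 165 163 163  92 112 183 185 181 181
  185 182 183 185 181 114 105]
 [178 178 174 174 173 150 177 170 166 165 163 161  92 116 183 179 178 143
  149 118 111 111 105 105 105]
 [178 177 176 174 173 173 170 168 168 166 163 159  91 107 106 103 103 103
  103 105 106 107 103 106 106]
 [179 177 176 170 168 166  92 103  90  88  89  89  90 103 105 102 105 103
  103 105 106 103 104 103 104]
 [ 87  86  87  87  85  83  85  84  84  84  83  80  90 104 105 102 104 102
  117 114 167 167 137 103 110]]
```

```bash
python3 - <<'E'
from h import *
import pickle
ps,o=pickle.load(open('last.pkl','rb')); p=dict(ps)['wrist']
g=cv2.cvtColor(cv2.medianBlur(p['img'],3),cv2.COLOR_RGB2GRAY)
m=np.zeros_like(g);m[40:100,300:350]=(g[40:100,300:350]<102); 
n,l,s,c=cv2.connectedComponentsWithStats(m); i=1+np.argmax(s[1:,4]);print(s[i],c[i])
t=((m>0)&(g>62)).astype(np.uint8);n,l,s,c=cv2.connectedComponentsWithStats(t);i=1+np.argmax(s[1:,4]);print('top',s[i],c[i])
k=atz(p,(s[i,1]+s[i,3]/2-.5,s[i,0]+s[i,2]/2-.5),.112,o)
for z in (.07,.078):
  a=atz(p,(115,278),z,o); print(k,a,np.linalg.norm((k-a)[:2]))
a=np.array([.4685,.269]);print(np.linalg.norm(k[:2]-a),np.degrees(np.arctan2(*(k[:2]-a))))
print(delta([k[0],k[1],.15],[np.pi,0,1.611]))
E
```

```text
[305  55  33  45 829] [321.39686369  72.28347407]
top [305  55  33  45 702] [322.66239316  70.98290598]
[0.49873434 0.29576141 0.112     ] [0.46695491 0.26627668 0.07      ] 0.04335067910879513
[0.49873434 0.29576141 0.112     ] [0.4669883  0.26625971 0.078     ] 0.043337760549117074
0.040376833098784086 48.48690457378114
[ 0.3423  0.1047  0.3292  0.     -0.     -0.0006]
```

```bash
python3 - <<'E'
from h import *
for z in(.15,.097): print(delta([.500,.299,z],[np.pi,0,1.611]))
E
```

```text
[ 0.3529  0.1093  0.3292  0.     -0.     -0.0006]
[ 0.3529  0.1093  0.5059  0.     -0.     -0.0006]
```

drive_tool:
  series: "0.14 0.04 0.06 0 0 0; 0.28 0.08 0.14 0 0 0; 0.353 0.109 0.2 0 0 0; 0.353 0.109 0.29 0 0 0; 0.353 0.109 0.38 0 0 0; 0.353 0.109 0.46 0 0 0; 0.353 0.109 0.5 0 0 0; 0.353 0.109 0.505 0 0 0"

```text
t: 18.6
tcp_pos: [0.4988, 0.2986, 0.0956]
ee_rot: [-3.138, 0.001, 1.61]
ft_force: [-0.2, 0.0, -0.1]
opening: 0.0792
gripper_force: 0.0
```

drive_tool:
  series: "0 0 0 0 0 0; 0 0 0 0 0 0; 0 0 0 0 0 0; 0 0 0 0 0 0; 0 0 0 0 0 0; 0 0 0 0 0 0; 0 0 0 0 0 0"
  hand: 0.15
  grip_force: 15

```text
t: 19.3
tcp_pos: [0.4999, 0.299, 0.0973]
ee_rot: [3.142, -0.0, 1.61]
ft_force: [-0.6, -0.4, 0.2]
opening: 0.0255
gripper_force: 0.0
```

```bash
python3 - <<'E'
from h import *
o=bot.get_obs();print({k:np.round(o[k],4) for k in o})
E
```

```text
{'t': np.float64(19.3), 'joints': array([0.3354, 0.3882, 1.7009, 0.    , 1.0524, 0.2965]), 'qvel': array([ 0.0017,  0.001 , -0.0001,  0.0007, -0.0007, -0.0001]), 'tau': array([-1.00000e-03, -4.80078e+01, -2.86764e+01,  6.75000e-02,
       -9.10000e-03,  2.00000e-04]), 'tcp_pos': array([0.4999, 0.299 , 0.0973]), 'ee_rot': array([ 3.1415, -0.    ,  1.6096]), 'ft_force': array([-0.5972, -0.4286,  0.2393]), 'wrist_torque': array([-0.0314, -0.1031, -0.0103]), 'gripper_force': np.float64(0.0), 'opening': np.float64(0.0255)}
```

drive_tool:
  series: "0 0 0 0 0 0; 0 0 0 0 0 0; 0 0 0 0 0 0"

```text
t: 19.6
tcp_pos: [0.5003, 0.2991, 0.0974]
ee_rot: [3.141, -0.0, 1.61]
ft_force: [1.9, 0.7, -0.9]
opening: 0.0215
gripper_force: 15.0
```

```bash
cat > arc.py <<'E'
import sys; from h import *
# arc.py beta0 yaw step n : rows for cw turn about axle, degrees
b0,yaw,st,n=map(float,sys.argv[1:5]); r=.05
P=lambda b:r*np.array([np.sin(np.radians(b)),np.cos(np.radians(b))])
X=np.array([np.cos(yaw),np.sin(yaw)]);Y=np.array([np.sin(yaw),-np.cos(yaw)])
print('; '.join('%.3f %.3f 0 0 0 0'%tuple(np.array([d@X,d@Y])/.3) for d in [P(b0+st*(i+1))-P(b0) for i in range(int(n))]))
E
python3 arc.py 41 1.61 10 5; python3 arc.py 91 1.61 10 8
```

```text
-0.022 0.019 0 0 0 0; -0.046 0.035 0 0 0 0; -0.073 0.045 0 0 0 0; -0.102 0.051 0 0 0 0; -0.131 0.052 0 0 0 0
-0.029 -0.004 0 0 0 0; -0.056 -0.013 0 0 0 0; -0.082 -0.027 0 0 0 0; -0.105 -0.045 0 0 0 0; -0.124 -0.067 0 0 0 0; -0.139 -0.091 0 0 0 0; -0.150 -0.118 0 0 0 0; -0.156 -0.147 0 0 0 0
```

drive_tool:
  series: "-0.022 0.019 0 0 0 0; -0.046 0.035 0 0 0 0; -0.073 0.045 0 0 0 0; -0.102 0.051 0 0 0 0; -0.131 0.052 0 0 0 0; -0.131 0.052 0 0 0 0"
  grip_force: 35

```text
t: 20.2
tcp_pos: [0.5156, 0.2587, 0.0972]
ee_rot: [-3.137, 0.001, 1.609]
ft_force: [-8.5, -1.8, 7.1]
opening: 0.0212
gripper_force: 35.0
```

drive_tool:
  series: "-0.029 -0.008 0 0 0 0; -0.056 -0.018 0 0 0 0; -0.082 -0.032 0 0 0 0; -0.105 -0.05 0 0 0 0; -0.105 -0.05 0 0 0 0"

```text
t: 20.7
tcp_pos: [0.5015, 0.228, 0.0972]
ee_rot: [-3.138, -0.001, 1.609]
ft_force: [-7.0, 4.6, 5.2]
opening: 0.021
gripper_force: 35.0
```

```bash
python3 look.py | grep -E '^[0-9]|knob|crank|jaw |axle'; python3 -c "
from h import *
print(bot.get_obs()['ft_force'])"
```

```text
20.7 [0.50149335 0.22797202 0.09720078] [-3.13804083e+00 -1.27659750e-03  1.60874077e+00] 0.021005961114196923
axle wrist [(array([202.5, 235.2]), 0.92, array([0.4785, 0.26  , 0.07  ]))]
axle side [(array([309.2, 316.6]), 0.67, array([0.4763, 0.2823, 0.07  ])), (array([166.8, 263.4]), 0.22, array([ 0.6834, -0.3338,  0.07  ]))]
axle top [(array([249.4, 216.7]), 0.98, array([0.4492, 0.1032, 0.07  ]))]
knob wrist [(array([281., 276.]), 0.57, array([0.4998, 0.2407, 0.112 ])), (array([367.6, 249.6]), 0.23, array([0.49  , 0.1983, 0.112 ]))]
knob side [(array([291.2, 325.4]), 0.68, array([0.4582, 0.2632, 0.112 ])), (array([283.8, 308.5]), 0.41, array([0.4977, 0.2434, 0.112 ]))]
knob top []
crank wrist [(array([235.5, 254.8]), 0.79, array([0.4885, 0.2431, 0.07  ])), (array([203.5, 235.5]), 0.17, array([0.4787, 0.2595, 0.07  ]))]
crank side [(array([297.3, 310.7]), 0.67, array([0.4915, 0.2476, 0.07  ])), (array([161.4, 263.9]), 0.25, array([ 0.6866, -0.3706,  0.07  ]))]
crank top [(array([229.5, 218.3]), 0.36, array([0.5074, 0.0994, 0.07  ]))]
jaw wrist [(array([261.1, 213.1]), 0.61, array([0.4619, 0.2165, 0.046 ]))]
jaw side [(array([292.7, 323.7]), 0.53, array([0.4605, 0.2094, 0.046 ]))]
jaw top [(array([246. , 185.4]), 0.64, array([0.4572, 0.2001, 0.046 ]))]
[-7.84131551  4.39432253  6.78544246]
```

```bash
python3 arc.py 134.4 1.609 11 7;python3 arc.py 211.4 1.609 10 6
```

```text
-0.020 -0.025 0 0 0 0; -0.034 -0.054 0 0 0 0; -0.043 -0.084 0 0 0 0; -0.046 -0.116 0 0 0 0; -0.042 -0.148 0 0 0 0; -0.033 -0.179 0 0 0 0; -0.018 -0.207 0 0 0 0
0.018 -0.023 0 0 0 0; 0.040 -0.042 0 0 0 0; 0.065 -0.057 0 0 0 0; 0.092 -0.068 0 0 0 0; 0.120 -0.073 0 0 0 0; 0.149 -0.074 0 0 0 0
```

drive_tool:
  series: "-0.018 -0.026 0 0 0 0; -0.031 -0.055 0 0 0 0; -0.04 -0.085 0 0 0 0; -0.043 -0.116 0 0 0 0; -0.039 -0.147 0 0 0 0; -0.03 -0.177 0 0 0 0; -0.015 -0.205 0 0 0 0; -0.015 -0.205 0 0 0 0"

```text
t: 22.7
tcp_pos: [0.4397, 0.2205, 0.0972]
ee_rot: [-3.138, 0.002, 1.61]
ft_force: [-4.5, -4.1, 6.6]
opening: 0.021
gripper_force: 35.0
```

```bash
python3 -c "
from h import *
o=bot.get_obs();d=(o['tcp_pos']-[.4658,.2629,0])[:2];b=np.arctan2(d[0],d[1]);print(np.linalg.norm(d),np.degrees(b)%360,o['ft_force'], o['ft_force'][:2]@[np.cos(b),-np.sin(b)],o['ft_force'][:2]@[np.sin(b),np.cos(b)],o['wrist_torque'])"
```

```text
0.04977721102769743 211.61483865835245 [-4.4965662  -4.136204    6.62322443] 1.6610113130049204 5.879484039599607 [-0.70746438  0.67697316  0.08545779]
```

drive_tool:
  series: "0.018 -0.023 0 0 0 0; 0.04 -0.042 0 0 0 0; 0.065 -0.058 0 0 0 0; 0.092 -0.069 0 0 0 0; 0.12 -0.074 0 0 0 0; 0.149 -0.075 0 0 0 0; 0.149 -0.075 0 0 0 0"
  grip_force: 50

```text
t: 23.4
tcp_pos: [0.4158, 0.2656, 0.0972]
ee_rot: [-3.138, 0.0, 1.611]
ft_force: [-6.0, 2.5, 7.0]
opening: 0.0208
gripper_force: 50.0
```

```bash
cat > st.py <<'E'
from h import *
o=bot.get_obs();d=(o['tcp_pos']-[.4658,.2629,0])[:2];b=np.arctan2(d[0],d[1]);f=o['ft_force'][:2]
print('r',np.linalg.norm(d),'beta',np.degrees(b)%360,'tan',f@[np.cos(b),-np.sin(b)],'rad',f@[np.sin(b),np.cos(b)],'yaw',o['ee_rot'][2])
E
python3 st.py; python3 arc.py 271.4 1.61 4 7
```

```text
r 0.05009244603406875 beta 273.1285092772718 tan 2.1311100445602165 rad 6.127994131513314 yaw 1.6105953081867481
0.012 0.001 0 0 0 0; 0.023 0.003 0 0 0 0; 0.034 0.006 0 0 0 0; 0.045 0.009 0 0 0 0; 0.056 0.014 0 0 0 0; 0.067 0.019 0 0 0 0; 0.077 0.024 0 0 0 0
```

drive_tool:
  series: "0.012 0.001 0 0 0 0; 0.023 0.003 0 0 0 0; 0.034 0.006 0 0 0 0; 0.045 0.009 0 0 0 0; 0.045 0.009 0 0 0 0"
  grip_force: 60

```text
t: 23.9
tcp_pos: [0.4179, 0.2778, 0.0972]
ee_rot: [-3.137, 0.003, 1.611]
ft_force: [-6.6, -4.5, 9.5]
opening: 0.0202
gripper_force: 60.0
```

```bash
python3 st.py; python3 arc.py 289 1.61 4 5
```

```text
r 0.05018498997715085 beta 287.32090539736714 tan -6.265301593709925 rad 4.9133019729868 yaw 1.6106394007070137
0.011 0.005 0 0 0 0; 0.021 0.010 0 0 0 0; 0.031 0.016 0 0 0 0; 0.040 0.023 0 0 0 0; 0.049 0.030 0 0 0 0
```

drive_tool:
  series: "0.011 0.005 0 0 0 0; 0.021 0.01 0 0 0 0; 0.031 0.016 0 0 0 0; 0.031 0.016 0 0 0 0"

```text
t: 24.3
tcp_pos: [0.4206, 0.2848, 0.097]
ee_rot: [-3.132, 0.008, 1.611]
ft_force: [-14.3, -17.9, 21.1]
opening: 0.0205
gripper_force: 60.0
```

```bash
python3 st.py; python3 arc.py 299 1.61 4 5
```

```text
r 0.050246113618520896 beta 295.8345211448099 tan -22.37801863867157 rad 5.073447793265856 yaw 1.6114682375649179
0.010 0.006 0 0 0 0; 0.019 0.013 0 0 0 0; 0.028 0.021 0 0 0 0; 0.036 0.029 0 0 0 0; 0.044 0.038 0 0 0 0
```

drive_tool:
  series: "0.01 0.006 0 0 0 0; 0.019 0.013 0 0 0 0; 0.019 0.013 0 0 0 0"

```text
t: 24.6
tcp_pos: [0.4228, 0.289, 0.0969]
ee_rot: [-3.128, 0.011, 1.612]
ft_force: [-18.9, -26.9, 29.1]
opening: 0.0209
gripper_force: 60.0
```

```bash
python3 st.py
```

```text
r 0.05031605860740397 beta 301.2496837091491 tan -32.83501714573442 rad 2.228522433602034 yaw 1.6119285068480438
```

drive_tool:
  series: "0.009 0.007 0 0 0 0; 0.014 0.012 0 0 0 0; 0.014 0.012 0 0 0 0"

```text
t: 24.9
tcp_pos: [0.4247, 0.2921, 0.0968]
ee_rot: [-3.124, 0.014, 1.612]
ft_force: [-25.0, -31.2, 35.1]
opening: 0.0205
gripper_force: 60.0
```

```bash
python3 st.py
```

```text
r 0.050400372127598285 beta 305.3602715207404 tan -39.92178117437378 rad 2.358872440241896 yaw 1.61244255160189
```

drive_tool:
  series: "0 0 0 0 0 0; 0 0 0 0 0 0; 0 0 0 0 0 0; 0 0 0 0 0 0"
  hand: 0.7

```text
t: 25.3
tcp_pos: [0.4315, 0.2983, 0.0973]
ee_rot: [3.141, 0.0, 1.61]
ft_force: [0.6, 0.2, -0.5]
opening: 0.0504
gripper_force: 0.0
```

drive_tool:
  series: "0 0 -0.06 0 0 0; 0 0 -0.18 0 0 0; 0 0 -0.34 0 0 0; 0 0 -0.48 0 0 0; -0.15 0 -0.55 0 0 0; -0.3 0 -0.55 0 0 0; -0.45 0.15 -0.55 0 0 0; -0.45 0.15 -0.55 0 0 0"

```text
t: 26.1
tcp_pos: [0.4841, 0.162, 0.2631]
ee_rot: [3.138, 0.001, 1.606]
ft_force: [-0.6, 1.0, 0.4]
opening: 0.0617
gripper_force: 0.0
```

```bash
python3 look.py | grep -E '^[0-9]|wrist|side'; python3 - <<'E'
from h import *
import pickle
ps,o=pickle.load(open('last.pkl','rb')); p=dict(ps)['wrist']
g=cv2.cvtColor(p['img'],cv2.COLOR_RGB2GRAY)
F=np.array([.477,.046]);v=np.array([-.038,.9993]);n=np.array([.9993,.038])
for lat in(0,.01):
  print(lat,[(s,int(g[tuple(np.clip(proj(p,np.r_[F+s*.001*v+lat*n,.05],o),0,[419,559]).round().astype(int))])) for s in range(-30,180,5)])
for s in (40,65,90): print('across',s,[(l,int(g[tuple(np.clip(proj(p,np.r_[F+s*.001*v+l*.001*n,.05],o),0,[419,559]).round().astype(int))])) for l in range(-34,36,2)])
E
```

```text
26.1 [0.48410045 0.16201814 0.26311951] [3.13846432e+00 1.20507205e-03 1.60611407e+00] 0.06169168965294764
cover wrist [(array([225.4, 268.9]), 0.86, array([0.4749, 0.1186, 0.05  ]))]
cover side [(array([264.1, 317.4]), 0.84, array([0.4793, 0.1143, 0.05  ]))]
axle wrist [(array([122. , 263.4]), 0.93, array([0.4672, 0.2295, 0.07  ]))]
axle side [(array([302.5, 320.8]), 0.97, array([0.4672, 0.2616, 0.07  ]))]
knob wrist [(array([ 61. , 201.5]), 0.95, array([0.4185, 0.2765, 0.112 ]))]
knob side [(array([304. , 343.1]), 0.73, array([0.4185, 0.2976, 0.112 ]))]
crank wrist [(array([ 71.5, 230.9]), 0.88, array([0.4361, 0.2741, 0.07  ]))]
crank side [(array([306.2, 338.2]), 0.57, array([0.4265, 0.2696, 0.07  ]))]
jaw wrist [(array([155.3, 267.9]), 0.62, array([0.4717, 0.1951, 0.046 ]))]
jaw side [(array([287.9, 319.3]), 0.78, array([0.4718, 0.1944, 0.046 ])), (array([267.4, 318. ]), 0.21, array([0.4773, 0.1225, 0.046 ]))]
jawface wrist [(array([158.4, 267.5]), 0.66, array([0.4713, 0.1918, 0.046 ]))]
jawface side [(array([289.9, 319.8]), 0.55, array([0.4704, 0.201 , 0.046 ])), (array([220.4, 
[... 1700 characters left out ...]
, (-22, 157), (-20, 139), (-18, 133), (-16, 110), (-14, 57), (-12, 77), (-10, 111), (-8, 134), (-6, 134), (-4, 114), (-2, 81), (0, 78), (2, 75), (4, 77), (6, 87), (8, 127), (10, 133), (12, 133), (14, 111), (16, 60), (18, 80), (20, 114), (22, 135), (24, 122), (26, 98), (28, 95), (30, 97), (32, 109), (34, 163)]
across 90 [(-34, 104), (-32, 90), (-30, 92), (-28, 93), (-26, 93), (-24, 91), (-22, 113), (-20, 133), (-18, 126), (-16, 98), (-14, 49), (-12, 75), (-10, 130), (-8, 133), (-6, 134), (-4, 133), (-2, 133), (0, 135), (2, 132), (4, 133), (6, 135), (8, 133), (10, 132), (12, 131), (14, 81), (16, 53), (18, 103), (20, 130), (22, 134), (24, 116), (26, 93), (28, 93), (30, 94), (32, 92), (34, 135)]
```

```bash
python3 -c "
from plant import bot
print(bot.hand_in())"
```

```text
the job is handed in; nothing more can be done
None
```

The cover is turned over, lying on the vise bed gasket face up and clamped between the jaws with the crank at about 5.37 rad; I let go of the crank and handed the job in at about 26 s of the 72 s allowed, with no verdict returned.

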